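# Open the sweet shop's tasting board

## Robot

A 6-joint arm with a two-finger parallel gripper is mounted at the origin on the work surface. World frame = base frame: x ahead of the robot, y to its left, z up, the work surface at z = 0. Lengths are in mm, angles in rad, forces in N, time in s.
With the tool pointing down it reaches from about 400 to 925 mm from the base axis. Payload 12.5 kg.
Tool frame: the origin (TCP) lies on the mounting face of the last link; the fingertips stand 190 mm ahead of it and the grasp point (between the pads) lies 171 mm ahead of it; z points along the fingers, y is the line along which they close (so a half turn about z gives the same grasp; the last joint's range is limited). The gripper opens to 95 mm and grips with 3 to 60 N. Pads are 20 mm wide; open, the fingers measure 119 mm over their backs; the gripper's body (75 mm by 180 mm) begins 59 mm behind the grasp point.
Start: joints at [1.098, 0.491, 1.559, -0, 1.092, -0.106], TCP at [224.12, 583.434, 404.761] pointing down, gripper open.
Joint ranges: [-3.1, 3.1], [-0.84, 2.19], [0.05, 2.79], [-1.13, 4.28], [0.06, 2.93], [-2.69, 2.69]. Speed limits (rad/s): [2.22, 2.22, 2.79, 3.14, 3.14, 3.14].

## Interface

Orientations are given as [roll, pitch, yaw] about the fixed x, y, z axes, in that order (R = Rz(yaw) Ry(pitch) Rx(roll)).
In Python, from cell import env gives the robot as it stands.
- The arm moves only by the tool carry_out, never from a script. Its argument "series" is a list of rows, each a list of 5 numbers: the shift along the tool's x, y, z in m, then the turn about the tool's z in degrees, then the opening, from 0 (shut) to 1 (fully open). A call has 1 to 20 rows; each row is the pose to reach, as a shift and turn from the pose commanded when the call began, along the tool's axes at that moment; what a row does not reach only later rows make up. A row lasts 1/8 s, in which the tool goes at most 62.5 mm and 10.7 degrees, less where a joint would pass 70% of its speed; a pose out of reach is approached as far as the arm can. A call with a gripper value outside its range is refused whole. The fingers move at their own pace and stop on an object; the grip force is fixed at half the most. Time passes only in rows, so rows that repeat a pose let the fingers close. It gives the time, the measured TCP pose, the force, the opening and the grip force at its end, in the units of the state.
- env.state(): the state, without advancing time (a new reading comes with each control period).
- env.read_camera(name): name is "side" or "top" or "wrist"; returns (picture, depth): 480x640x3 uint8, red, green, blue; 480x640 float32, mm along the optical axis (not along the pixel's ray), 0 where there is no reading.
- env.get_calibration(name): a dict with "intrinsics" (3x3 intrinsics, pixels), "D" ([k1, k2, p1, p2, k3] as OpenCV has them; the pictures are not rectified), "cam_to_world" (4x4, takes a point from camera to world coordinates); the wrist camera has in their place "T_tool_cam" (4x4, takes a point from camera to tool coordinates, whose origin is the TCP and whose axes are the flange's). Camera axes: x right, y up, looking along -z (the intrinsics and any distortion apply to the point x, -y, -z); pixel columns grow to the right and rows downward; lengths in mm; the calibration is good to about 2 mm. A picture is of the moment at which its call begins: read the wrist's pose just before it. get_calibration takes no time and is no camera call.
- env.job_done(): hands the job in; it is judged then, once.
The state is a dict: "t": time; "joints": joint angles; "qvel": joint speeds; "tau": joint torques, N m; "eef_pos": TCP position; "tcp_rot": TCP orientation; "ft_force": force on the tool from outside, world axes, zero at the start; "moment": the same for the moment, N m; "opening": opening from 0.0 (shut) to 1.0 (fully open); "grip_force": force on a finger pad.
Only numpy, scipy, OpenCV 4.12 (cv2) and the standard library are available. Lean on these libraries where they do the work, as an engineer would, in place of code of your own. Each camera call takes 0.05 s, during which the arm holds its last target. There are 200 camera calls.

## Task

Open the tasting board for the day: push the red pointer round until it points at the middle of the pink jar, and push the white signal arm all the way over from the red dot to its stop at the green dot. Nothing needs picking up: leave the jars and everything else on the counter standing where they are.

Things in the scene. Friction and masses are not known exactly. Their poses are not given: they have to be found in the camera images.
- board: Tasting board: round white marble slab, 400 mm across, 14 mm thick, with a cream disc 234 mm across painted in its middle. Fixed to the counter, at a new place and turn each time. Origin: centre of its underside; z up. The pointer's pivot stands at its centre.
- pointer (a joint): Angle of the red pointer about its vertical pivot at the board's centre, rad; grows counterclockwise seen from above. 0: along the board's own -x axis. Stops at -2.5 and +2.5. Stiff pivot (0.08 N m): stays where it is left. Starts within 0.5 rad of 0, between two jars; each jar lies at 0.7 to 2.2 rad, two on either side.
- pointer_tip (a point): Point at the tip of the pointer, 110 mm from the pivot axis, 34 mm above the counter. Its x axis is the way the pointer points, z up. The pointer is a red bar on edge, 10 mm thick, reaching from 7 to 103 mm from the axis (diamond-shaped head 24 mm wide centred 98 mm out); its underside is 5 mm and its top 35 mm above the board's top. It has no tail.
- pointer_hub (a point): Point on the pointer's pivot axis, 34 mm above the counter, inside the brass hub (34 mm across, its round cap reaches 64 mm above the counter).
- signal (a joint): Turning angle of the white signal arm about its vertical pivot, rad; it grows counterclockwise seen from above. 0: over the red dot (closed). 1.6: against its end stop over the green dot (open). It starts between 0 and 0.35. Stiff pivot (about 0.05 N m): it stays where it is left.
- signal_tip (a point): Point at the free end of the signal arm, 73 mm from its pivot axis, 32 mm above the counter; x axis along the arm, outward. The arm is a white bar on edge, 10 mm thick, reaching 73 mm from the axis, underside 18 mm and top 46 mm above the counter.
- signal_hub (a point): Point on the signal arm's pivot axis, 32 mm above the counter, inside its steel hub (26 mm across, top 50 mm above the counter).
- signal_base: Round grey foot of the signal arm, 170 mm across, 12 mm thick, fixed to the counter at a new place and turn each time. Origin: centre of its underside. A red dot (30 mm) lies along its x axis, 62 mm from the centre, a green dot a quarter turn counterclockwise from it.
- bell: Brass counter bell, loose, 72 mm across, 50 mm high. Origin: centre of its underside.
- scoop: Steel sweet scoop shaped like a long spoon, loose, about 200 mm long, lying flat. Leave alone.
- tin: Red tin, loose, 70 mm across, 70 mm high. Origin: centre of its underside.
- gift_box: Lilac gift box, loose, 90 x 70 x 50 mm high. Origin: centre of its underside.
- jar_pink: Pink sweet jar, pink lid too, loose, 54 mm across, 66 mm high, 0.3 kg or so, standing on the board about 165 mm from the pointer's pivot. Which of the four places it has changes each time. Origin: centre of its underside; z up.
- jar_yellow: Yellow sweet jar, yellow lid too, loose, 54 mm across, 66 mm high, 0.3 kg or so, standing on the board about 165 mm from the pointer's pivot. Which of the four places it has changes each time. Origin: centre of its underside; z up.
- jar_green: Green sweet jar, green lid too, loose, 54 mm across, 66 mm high, 0.3 kg or so, standing on the board about 165 mm from the pointer's pivot. Which of the four places it has changes each time. Origin: centre of its underside; z up.
- jar_blue: Blue sweet jar, blue lid too, loose, 54 mm across, 66 mm high, 0.3 kg or so, standing on the board about 165 mm from the pointer's pivot. Which of the four places it has changes each time. Origin: centre of its underside; z up.

How it is judged:
By the outcome, as a careful person would: the job done as asked, in the order asked, and still so for the second after the job is handed in, with the robot touching nothing.
It also fails if it takes over 64 s, if anything falls off the work surface, if the arm or the gripper's body presses on something with over 40 N, if the wrist force passes 120 N, or if a joint passes its speed limit or range.

## Working session

There is one attempt and no reset: what is moved stays moved. The work goes in short steps, Python scripts to look and compute and a tool call to move; the robot and the scene stay as the last step left them, time stands still between calls to the robot, and variables do not carry over. Pictures are saved under pics/ and viewed, at most 10 in all, crops included, and the job is handed in when it is done.

Besides the shell and the picture viewer there is one more tool, called after "Request:" by a JSON object that holds its "fn" and its "kwargs", one argument or row to a line. carry_out: Moves the arm, as the interface text tells. Its arguments: {"type":"object","properties":{"series":{"type":"array","items":{"type":"array","items":{"type":"number"}}}},"required":["series"]}

```bash
mkdir -p pics; cat > h.py <<'E'
import numpy as np, cv2
from cell import env
def save(name,fn):
    im,d=env.read_camera(name); cv2.imwrite('pics/'+fn,im[:,:,::-1]); np.save('pics/'+fn+'.npy',d); return im,d
def ray(name,px,T=None):
    c=env.get_calibration(name); T=np.array(c['cam_to_world']) if T is None else T
    u=cv2.undistortPoints(np.array(px,float).reshape(-1,1,2),np.array(c['intrinsics']),np.array(c['D']))[:,0]
    d=np.c_[u[:,0],-u[:,1],-np.ones(len(u))]@T[:3,:3].T
    return T[:3,3],d
def onplane(name,px,z):
    o,d=ray(name,px); return o+d*((z-o[2])/d[:,2])[:,None]
E
python3 - <<'E'
from h import *
s=env.state();print({k:np.round(v,3) for k,v in s.items()})
save('top','top1.png');save('side','side1.png')
for n in('top','side'):print(env.get_calibration(n))
E
```

```text
{'t': np.float64(0.0), 'joints': array([ 1.098,  0.492,  1.559, -0.   ,  1.092, -0.106]), 'qvel': array([-0.   ,  0.001, -0.003, -0.001,  0.001, -0.   ]), 'tau': array([ 0.0000e+00, -6.1265e+01, -2.5817e+01,  6.9000e-02,  4.8000e-02,
       -0.0000e+00]), 'eef_pos': array([224.082, 583.397, 404.192]), 'tcp_rot': array([-3.141, -0.   ,  2.775]), 'ft_force': array([ 0.342,  0.543, -0.349]), 'moment': array([-0.028, -0.015,  0.009]), 'grip_force': np.float64(0.0), 'opening': np.float64(0.999)}
{'intrinsics': array([[477.42346117,   0.        , 320.50077399],
       [  0.        , 477.42346117, 235.96416912],
       [  0.        ,   0.        ,   1.        ]]), 'D': array([-0.09735205,  0.        ,  0.        ,  0.        ,  0.        ]), 'cam_to_world': array([[ 9.70445990e-03,  9.99179789e-01, -3.93137643e-02,
         4.40464527e+02],
       [-9.99951880e-01,  9.64048746e-03, -1.81648066e-03,
        -4.05358823e+01],
       [-1.43598691e-03,  3.93295005e-02,  9.99225264e-01,
         1.35187091e+03],
       [ 0.00000000e+00,  0.00000000e+00,  0.00000000e+00,
         1.00000000e+00]])}
{'intrinsics': array([[500.07910473,   0.        , 317.31017455],
       [  0.        , 500.07910473, 243.96157257],
       [  0.        ,   0.        ,   1.        ]]), 'D': array([-0.13163291,  0.        ,  0.        ,  0.        ,  0.        ]), 'cam_to_world': array([[ 8.01976515e-01,  2.83361314e-01, -5.25870740e-01,
        -1.14045986e+02],
       [-5.97333092e-01,  3.88046699e-01, -7.01863901e-01,
        -8.55207061e+02],
       [ 5.18132713e-03,  8.76998361e-01,  4.80465429e-01,
         6.31667315e+02],
       [ 0.00000000e+00,  0.00000000e+00,  0.00000000e+00,
         1.00000000e+00]])}
```

View pics/top1.png

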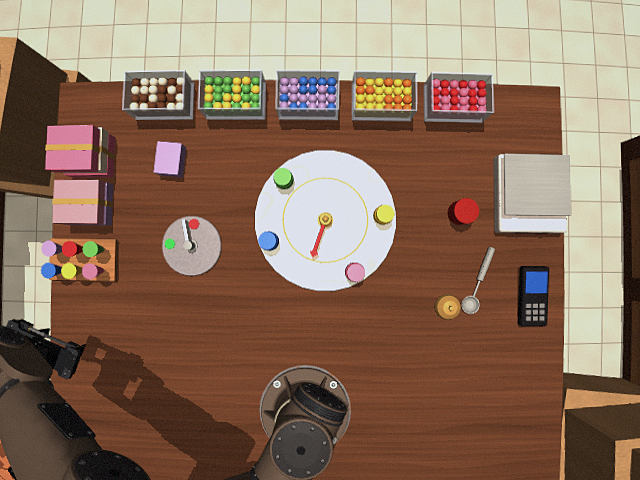

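View pics/side1.png

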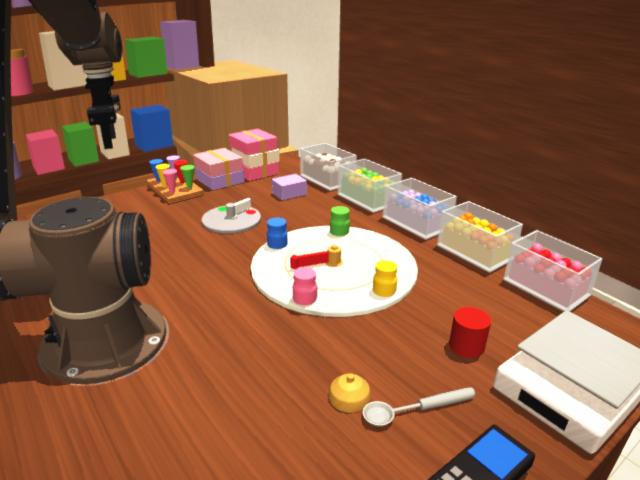

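The top view shows the board centre at about (325,220), the pointer tip at (313,256), and the pink jar at (355,272), which is counterclockwise of the pointer. The signal hub is at (190,245), its tip at (185,222), the red dot at (194,224) and the green dot at (170,244). Next I'll measure these.

```bash
cat >> h.py <<'E'
def blobs(im,lo,hi,box,amin=25):
    hsv=cv2.cvtColor(im,cv2.COLOR_RGB2HSV); m=cv2.inRange(hsv,lo,hi)
    x0,y0,x1,y1=box; k=np.zeros_like(m); k[y0:y1,x0:x1]=m[y0:y1,x0:x1]
    n,l,st,c=cv2.connectedComponentsWithStats(k)
    return [(st[i],c[i],np.argwhere(l==i)[:,::-1]) for i in range(1,n) if st[i,4]>=amin]
E
python3 - <<'E'
from h import *
im=cv2.imread('pics/top1.png')[:,:,::-1].copy()
B=(250,145,400,295)
for n,lo,hi,b,z in[('pink',(160,50,120),(178,160,255),B,80),('blue',(100,90,80),(125,255,255),B,80),('green',(45,90,60),(75,255,255),B,80),('hub',(12,120,80),(25,255,255),(312,205,340,235),60),
 ('ptr',(0,170,80),(8,255,255),B,49),('ptr2',(174,170,80),(180,255,255),B,49),('sred',(0,150,80),(8,255,255),(160,210,225,280),12),('sred',(174,150,80),(180,255,255),(160,210,225,280),12),('sgreen',(45,120,60),(75,255,255),(160,210,225,280),12)]:
    for st,c,p in blobs(im,lo,hi,b,15): print(n,st,c.round(1),onplane('top',[c],z)[0].round(1))
# slab outline
hsv=cv2.cvtColor(im,cv2.COLOR_RGB2HSV)
for nm,lo,hi,b,z in[('slab',(0,0,150),(180,70,255),(240,140,410,300),14),('foot',(0,0,90),(180,60,255),(150,205,232,285),12)]:
    bl=max(blobs(im,lo,hi,b,200),key=lambda q:q[0][4]); h=cv2.convexHull(bl[2].astype(np.int32))[:,0]
    w=onplane('top',h,z)[:,:2].astype(np.float32); print(nm,cv2.minEnclosingCircle(w),cv2.fitEllipse(w))
big=cv2.resize(np.hstack([im[205:290,145:235],im[205:290,290:380]]),None,fx=4.4,fy=4.4,interpolation=cv2.INTER_CUBIC)
cv2.imwrite('pics/crop1.png',big[:,:,::-1])
E
```

```text
pink [346 263  19  19 280] [355.2 271.8] [ 395.9 -131.4   80. ]
blue [258 232  20  18 280] [267.5 240.3] [477.4 103.   80. ]
green [274 168  19  21 295] [282.7 177.7] [646.   64.7  80. ]
hub [318 213  15  14 114] [325.6 219.4] [536.4 -51.6  60. ]
ptr [311 242   6  12  26] [314.3 248.3] [457.9 -21.7  49. ]
ptr2 [316 225   9  25  44] [319.6 235.9] [491.8 -35.7  49. ]
sred [189 219  10  10  47] [193.9 223.9] [524.1 320.9  12. ]
sred [189 219   9   9  32] [193.  223.6] [524.8 323.4  12. ]
sgreen [165 239  10  10  79] [169.2 243.5] [467.7 390.7  12. ]
slab ((539.4414672851562, -49.8790168762207), 199.72789001464844) ((539.4280395507812, -49.94949722290039), (397.3425598144531, 398.1988525390625), 69.11833953857422)
foot ((463.1534118652344, 327.5390930175781), 84.65382385253906) ((463.2914733886719, 327.6257629394531), (167.80812072753906, 168.67115783691406), 51.23039245605469)
```

View pics/crop1.png

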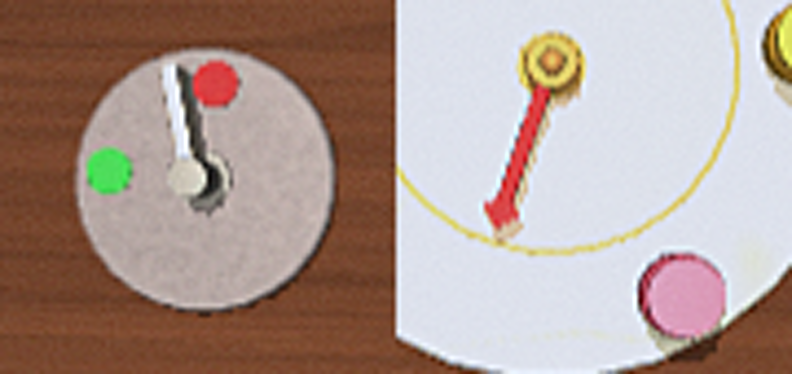

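The pink jar lies at about 209.6° from the hub and the pointer at 160.3°, so it has to turn about 49° counterclockwise. The crop also shows the signal arm a little past the red dot. I'll move above the gap between the pointer and the blue jar with the gripper shut.

Request:
{"fn": "carry_out", "kwargs": {
  "series": [
    [-0.02,-0.02,0,0,0],
    [-0.05,-0.05,0,0,0],
    [-0.08,-0.08,0.01,0,0],
    [-0.115,-0.115,0.02,0,0],
    [-0.15,-0.15,0.03,0,0],
    [-0.185,-0.185,0.04,0,0],
    [-0.22,-0.22,0.05,0,0],
    [-0.255,-0.255,0.06,0,0],
    [-0.29,-0.29,0.07,0,0],
    [-0.325,-0.325,0.08,0,0],
    [-0.36,-0.36,0.08,0,0],
    [-0.39,-0.39,0.08,0,0],
    [-0.42,-0.415,0.08,0,0],
    [-0.44,-0.435,0.08,0,0],
    [-0.452,-0.447,0.08,0,0],
    [-0.452,-0.447,0.08,0,0],
    [-0.452,-0.447,0.08,0,0]
  ]
}}

```text
t: 2.22
eef_pos: [485.4, 4.8, 324.7]
tcp_rot: [3.142, -0.001, 2.775]
ft_force: [0.3, 0.4, -0.4]
opening: 0.009
grip_force: 0.0
```

```bash
python3 - <<'E'
from h import *
s=env.state();print({k:np.round(v,3) for k,v in s.items()})
save('wrist','w1.png');print(env.get_calibration('wrist'))
E
```

```text
{'t': np.float64(2.225), 'joints': array([-0.126,  0.406,  1.984,  0.   ,  0.753, -1.331]), 'qvel': array([ 0.008, -0.004,  0.001,  0.001,  0.   , -0.001]), 'tau': array([-7.2300e-01, -4.7966e+01, -1.8848e+01, -2.5000e-02,  7.8000e-02,
       -1.0000e-02]), 'eef_pos': array([485.351,   4.781, 324.662]), 'tcp_rot': array([ 3.142e+00, -1.000e-03,  2.775e+00]), 'ft_force': array([ 0.298,  0.369, -0.409]), 'moment': array([ 0.012, -0.003,  0.037]), 'grip_force': np.float64(0.0), 'opening': np.float64(0.009)}
{'intrinsics': array([[432.15452367,   0.        , 320.91689583],
       [  0.        , 432.15452367, 239.28588658],
       [  0.        ,   0.        ,   1.        ]]), 'D': array([-0.0513606,  0.       ,  0.       ,  0.       ,  0.       ]), 'T_tool_cam': array([[-3.10152813e-04,  9.69216360e-01,  2.46210380e-01,
         6.93282636e+01],
       [ 9.99999948e-01,  2.79379460e-04,  1.59918742e-04,
         6.46777863e-01],
       [ 8.62097383e-05,  2.46210417e-01, -9.69216396e-01,
         1.95347910e+01],
       [ 0.00000000e+00,  0.00000000e+00,  0.00000000e+00,
         1.00000000e+00]])}
```

View pics/w1.png

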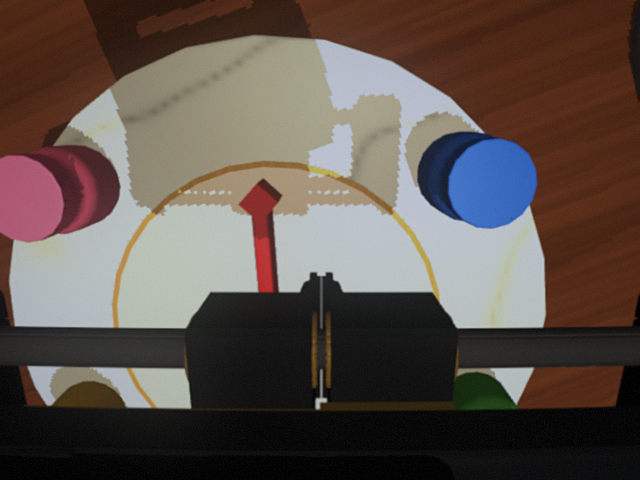

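The wrist view shows the shut fingers clear of the red pointer, whose head is at (262,198), with the blue jar right and the pink jar left. There's room to go down here. I'll work out the arc in tool axes.

```bash
python3 - <<'E'
from h import *
C=np.array([538.5,-50.5]); p0=np.array([485.4,4.8]);yaw=2.775
X=np.array([np.cos(yaw),np.sin(yaw)]);Y=np.array([np.sin(yaw),-np.cos(yaw)])
for th in list(range(156,206,4))+[205]:
    t=np.radians(th);u=np.array([np.cos(t),np.sin(t)]);n=np.array([np.sin(t),-np.cos(t)])
    d=C+66*u+17*n-p0; print(th,(X@d/1000).round(3),(Y@d/1000).round(3),-(th-160))
E
```

```text
156 -0.004 -0.012 4
160 -0.003 -0.017 0
164 -0.002 -0.021 -4
168 -0.002 -0.026 -8
172 -0.001 -0.031 -12
176 -0.001 -0.036 -16
180 -0.002 -0.04 -20
184 -0.002 -0.045 -24
188 -0.003 -0.05 -28
192 -0.005 -0.054 -32
196 -0.006 -0.059 -36
200 -0.008 -0.063 -40
204 -0.011 -0.067 -44
205 -0.011 -0.068 -45
```

Request:
{"fn": "carry_out", "kwargs": {
  "series": [
    [0,0,0.02,0,0],
    [0,0,0.045,0,0],
    [0,0,0.07,0,0],
    [0,0,0.09,0,0],
    [0,0,0.1,0,0],
    [0,0,0.108,0,0],
    [0,0,0.108,0,0],
    [0,0,0.108,0,0]
  ]
}}

```text
t: 3.28
eef_pos: [485.8, 4.1, 217.2]
tcp_rot: [3.141, 0.001, 2.775]
ft_force: [0.4, -0.1, 0.4]
opening: 0.009
grip_force: 0.0
```

Request:
{"fn": "carry_out", "kwargs": {
  "series": [
    [-0.004,-0.006,0,4,0],
    [-0.004,-0.012,0,4,0],
    [-0.003,-0.017,0,0,0],
    [-0.002,-0.021,0,-4,0],
    [-0.002,-0.026,0,-8,0],
    [-0.001,-0.031,0,-12,0],
    [-0.001,-0.036,0,-16,0],
    [-0.002,-0.04,0,-20,0],
    [-0.002,-0.045,0,-24,0],
    [-0.003,-0.05,0,-28,0],
    [-0.005,-0.054,0,-32,0],
    [-0.006,-0.059,0,-36,0],
    [-0.008,-0.063,0,-40,0],
    [-0.011,-0.067,0,-44,0],
    [-0.011,-0.068,0,-45,0],
    [-0.011,-0.068,0,-45,0],
    [-0.011,-0.068,0,-45,0]
  ]
}}

```text
t: 5.4
eef_pos: [471.6, -63.3, 216.8]
tcp_rot: [-3.141, 0.0, -2.724]
ft_force: [-0.4, 0.4, 0.3]
opening: 0.003
grip_force: 0.0
```

```bash
cat >> h.py <<'E'
from scipy.spatial.transform import Rotation as R
def wristT():
    s=env.state();T=np.eye(4);T[:3,:3]=R.from_euler('xyz',s['tcp_rot']).as_matrix();T[:3,3]=s['eef_pos']
    return T@np.array(env.get_calibration('wrist')['T_tool_cam'])
E
python3 - <<'E'
from h import *
T=wristT();im,d=save('wrist','w2.png')
print(env.state()['eef_pos'],env.state()['tcp_rot'],T.round(2).tolist())
E
```

```text
[471.62915678 -63.25512408 216.79242818] [-3.14148484e+00  2.55054413e-04 -2.72334425e+00] [[-0.41, -0.89, -0.23, 408.49], [0.91, -0.39, -0.1, -90.4], [-0.0, -0.25, 0.97, 197.25], [0.0, 0.0, 0.0, 1.0]]
```

View pics/w2.png

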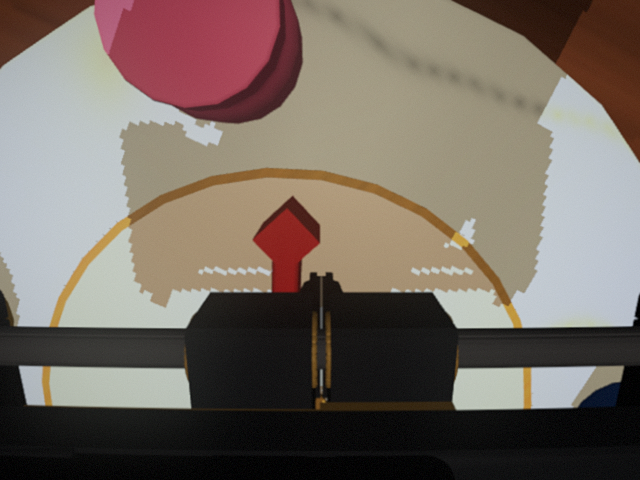

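The pointer has been pushed part way. Its tip is at (290,198), the head's corners are at (253,238) and (320,238), and the pink jar is ahead of it to the left. I'll measure its angle here and in the top camera.

```bash
python3 - <<'E'
from h import *
C=np.array([538.5,-50.5])
T=wristT();o,d=ray('wrist',[[291,198],[253,238],[320,238],[286,218]],T)
w=o+d*((49-o[2])/d[:,2])[:,None]; print(w.round(1)); v=w[:,:2]-C
print('ang',np.degrees(np.arctan2(v[:,1],v[:,0]))%360,np.hypot(*v.T)); m=(w[1]+w[2])/2;print('mid',m, np.degrees(np.arctan2(*(m[:2]-C)[::-1]))%360)
im,_=save('top','top2.png')
for st,c,p in blobs(im,(160,50,120),(178,160,255),(250,145,400,295)):
    q=onplane('top',[c],80)[0];print('pink',st,q,np.degrees(np.arctan2(*(q[:2]-C)[::-1]))%360)
E
```

```text
[[433.7 -90.6  49. ]
 [452.3 -97.3  49. ]
 [442.7 -75.7  49. ]
 [440.9 -89.4  49. ]]
ang [200.93763855 208.51636823 194.70613361 201.75208015] [112.21407055  98.10950267  99.08557099 105.08698022]
mid [447.47674102 -86.49622445  49.        ] 201.5769058067794
pink [355 264  10  18 117] [ 394.24757356 -142.97497734   80.        ] 212.66245347792272
```

Request:
{"fn": "carry_out", "kwargs": {
  "series": [
    [0.0,-0.003,0,-2,0],
    [0.001,-0.005,0,-4,0],
    [0.001,-0.0075,0,-6,0],
    [0.0015,-0.0095,0,-8,0],
    [0.0015,-0.0095,0,-8,0],
    [0.0015,-0.0095,0,-8,0],
    [0.0015,-0.0095,0,-8,0],
    [0.003,0.0,0,-8,0],
    [0.005,0.015,0,-8,0],
    [0.005,0.02,0,-8,0],
    [0.0,0.02,-0.03,-8,0],
    [-0.01,0.02,-0.08,-8,0],
    [-0.03,0.03,-0.12,-8,0],
    [-0.05,0.04,-0.15,-8,0],
    [-0.05,0.04,-0.15,-8,0],
    [-0.05,0.04,-0.15,-8,0]
  ]
}}

```text
t: 7.5
eef_pos: [500.5, -6.4, 365.9]
tcp_rot: [3.141, -0.001, -2.583]
ft_force: [0.5, 0.1, 0.4]
opening: 0.006
grip_force: 0.0
```

```bash
python3 - <<'E'
from h import *
C=np.array([538.5,-50.5])
T=wristT();im,d=save('wrist','w3.png');np.save('T3.npy',T)
print(env.state()['eef_pos'],env.state()['tcp_rot'])
def w(c,z):
    o,d=ray('wrist',[c],T);return (o+d*((z-o[2])/d[:,2])[:,None])[0]
for n,lo,hi,z in[('red',(0,170,60),(6,255,255),49),('red',(174,170,60),(180,255,255),49),('pink',(160,60,80),(178,190,255),80)]:
    for st,c,p in blobs(im,lo,hi,(0,0,640,300),200):
        q=w(c,z);print(n,st,c,q,np.degrees(np.arctan2(*(q[:2]-C)[::-1]))%360)
E
```

```text
[500.51140052  -6.57354311 365.65071327] [ 3.14030340e+00 -1.46854703e-03 -2.58334582e+00]
red [231 190  14  32 305] [237.92459016 207.8       ] [517.03678314 -63.29507925  49.        ] 210.80085504987014
pink [ 196    0   83   42 2238] [238.01876676  17.19883825] [ 413.09495348 -115.68686487   80.        ] 207.46588618056253
```

View pics/w3.png

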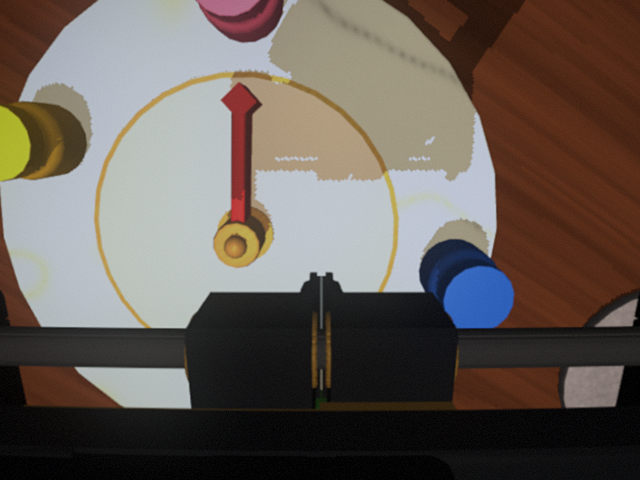

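The pointer head is at (240,100) and the brass hub at (236,245). The pink jar is cut off at the top edge, so I'll back the camera away for a full view and check the angle.

Request:
{"fn": "carry_out", "kwargs": {
  "series": [
    [0.0,0.04,-0.04,0,0],
    [-0.0,0.08,-0.08,0,0],
    [-0.02,0.12,-0.12,0,0],
    [-0.02,0.16,-0.12,0,0],
    [-0.02,0.2,-0.12,0,0],
    [-0.02,0.23,-0.12,0,0],
    [-0.02,0.23,-0.12,0,0],
    [-0.02,0.23,-0.12,0,0]
  ]
}}

```text
t: 8.55
eef_pos: [396.6, 198.7, 486.0]
tcp_rot: [3.141, -0.001, -2.584]
ft_force: [-0.5, -0.6, -0.1]
opening: 0.003
grip_force: 0.0
```

```bash
python3 - <<'E'
from h import *
C=np.array([538.5,-50.5])
T=wristT();imw,d=save('wrist','w4.png');imt,_=save('top','top3.png')
print(env.state()['eef_pos'])
def w(cam,c,z):
    o,d=ray(cam,c,T if cam=='wrist' else None);return o+d*((z-o[2])/d[:,2])[:,None]
a=lambda v:np.degrees(np.arctan2(v[1],v[0]))%360
for cam,im,box in(('wrist',imw,(0,0,640,290)),('top',imt,(250,145,400,295))):
  for n,lo,hi,z in[('pinklid',(160,50,120),(178,165,255),80),('hub',(12,120,80),(25,255,255),60)]:
    for st,c,p in blobs(im,lo,hi,box,50):
        q=w(cam,[c],z)[0];print(cam,n,st,c.round(1),q.round(1),a(q[:2]-C).round(1))
  hsv=cv2.cvtColor(im,cv2.COLOR_RGB2HSV);m=(((hsv[...,0]<7)|(hsv[...,0]>173))&(hsv[...,1]>165)&(hsv[...,2]>60)).astype(np.uint8)
  k=np.zeros_like(m);x0,y0,x1,y1=box;k[y0:y1,x0:x1]=m[y0:y1,x0:x1]
  nn,l,st,cc=cv2.connectedComponentsWithStats(k)
  for i in range(1,nn):
    if st[i,4]>60:
      P=w(cam,np.argwhere(l==i)[:,::-1],49)[:,:2];vx,vy,x,y=cv2.fitLine(P.astype(np.float32),cv2.DIST_L2,0,.01,.01).ravel()
      print(cam,'red',st[i],P.mean(0).round(1),'from C',a(P.mean(0)-C).round(1),'line',a((vx,vy)).round(1)%180)
cv2.imwrite('pics/crop2.png',np.hstack([cv2.resize(imt[200:290,300:390],(400,400),interpolation=3),cv2.resize(imw,(400,300))[[*range(300)]+[299]*100]])[:,:,::-1])
E
```

```text
[396.74852061 198.47601692 486.30452005]
wrist pinklid [  0   0  16  33 426] [ 6.6 13.4] [ 394.2 -116.5   80. ] 204.6
wrist pinklid [  0   0  41  45 592] [27.  27.1] [395.2 -96.   80. ] 197.6
wrist hub [  0  71 162 219 656] [101.  146.6] [458.1  -4.5  60. ] 150.2
wrist hub [ 45 169  25  40 337] [ 60.6 190.1] [516.3 -21.   60. ] 127.0
wrist hub [ 13 177  32  33 777] [ 28.8 193.2] [535.8 -47.2  60. ] 128.7
wrist hub [  0 270  43  20  59] [ 19.8 281.1] [625.5 -20.7  60. ] 18.9
wrist red [ 11  79  24  99 928] [480.7 -83.1] from C 209.4 line 29.5
top pinklid [346 263  19  19 282] [355.1 271.8] [ 396.  -131.3   80. ] 209.5
top hub [373 206  16  19  60] [378.  217.6] [ 542.7 -193.9   60. ] 271.7
top hub [318 213  14  14 105] [324.8 219.5] [536.1 -49.4  60. ] 154.6
top red [327 224  19  30 113] [481.9 -81.1] from C 208.4 line 28.7
```

View pics/crop2.png

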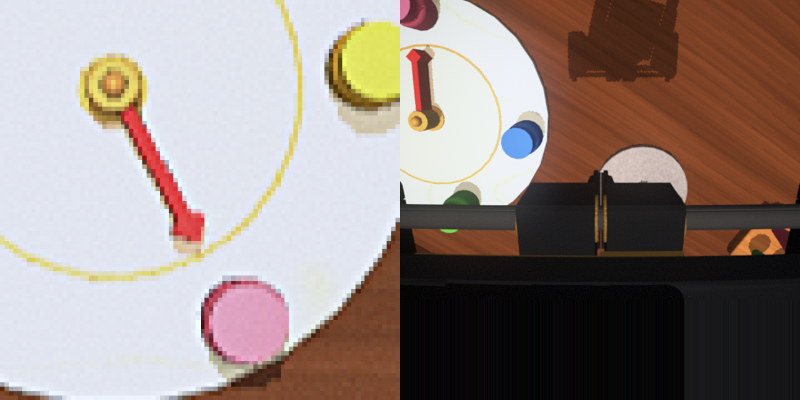

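Both cameras put the pointer at 208.4–209.4° and the pink jar at 209.5–209.9°, so they agree to within about 1°. The crop shows the pointer in line with the jar, and the jar hasn't moved. Next is the signal arm.

```bash
python3 - <<'E'
from h import *
print(onplane('top',[[184.1,220.5],[187.5,245.5]],46).round(1))
H=np.array([463.2,327.6]); s=env.state();p0=s['eef_pos'];yaw=s['tcp_rot'][2];print(p0,yaw)
X=np.array([np.cos(yaw),np.sin(yaw)]);Y=np.array([np.sin(yaw),-np.cos(yaw)])
for th,d in [(8,38)]+[(t,13) for t in range(8,90,8)]+[(88,13),(91,13),(93,13),(88,40)]:
    t=np.radians(th);u=np.array([np.cos(t),np.sin(t)]);n=np.array([np.sin(t),-np.cos(t)])
    e=H+52*u+d*n-p0[:2]; print(th,d,(X@e/1000).round(3),(Y@e/1000).round(3),'turn',round(np.degrees(yaw)+180-th,0))
E
```

```text
[[531.  339.3  46. ]
 [462.  328.3  46. ]]
[396.74852061 198.47601692 486.30452005] -2.5845314021159966
8 38 -0.157 0.019 turn 24.0
8 13 -0.167 0.042 turn 24.0
16 13 -0.171 0.048 turn 16.0
24 13 -0.174 0.054 turn 8.0
32 13 -0.177 0.062 turn -0.0
40 13 -0.178 0.069 turn -8.0
48 13 -0.178 0.076 turn -16.0
56 13 -0.177 0.084 turn -24.0
64 13 -0.176 0.091 turn -32.0
72 13 -0.173 0.098 turn -40.0
80 13 -0.169 0.104 turn -48.0
88 13 -0.164 0.11 turn -56.0
88 13 -0.164 0.11 turn -56.0
91 13 -0.163 0.112 turn -59.0
93 13 -0.161 0.114 turn -61.0
88 40 -0.187 0.095 turn -56.0
```

Request:
{"fn": "carry_out", "kwargs": {
  "series": [
    [-0.03,0.004,0.02,6,0],
    [-0.065,0.008,0.05,12,0],
    [-0.1,0.012,0.08,18,0],
    [-0.13,0.016,0.11,24,0],
    [-0.15,0.019,0.14,24,0],
    [-0.157,0.019,0.17,24,0],
    [-0.157,0.019,0.2,24,0],
    [-0.157,0.019,0.225,24,0],
    [-0.157,0.019,0.245,24,0],
    [-0.157,0.019,0.26,24,0],
    [-0.157,0.019,0.27,24,0],
    [-0.157,0.019,0.27,24,0],
    [-0.157,0.019,0.27,24,0]
  ]
}}

```text
t: 10.28
eef_pos: [519.5, 298.5, 217.3]
tcp_rot: [3.141, 0.001, -3.002]
ft_force: [0.9, -0.1, -0.9]
opening: 0.005
grip_force: 0.0
```

```bash
python3 - <<'E'
from h import *
H=np.array([463.2,327.6]); s=env.state();p0=s['eef_pos'];yaw=s['tcp_rot'][2]
X=np.array([np.cos(yaw),np.sin(yaw)]);Y=np.array([np.sin(yaw),-np.cos(yaw)])
for th,d in [(8,24)]+[(t,13) for t in range(8,90,6)]+[(88,13),(91,13),(93,13),(88,40)]:
    t=np.radians(th);u=np.array([np.cos(t),np.sin(t)]);n=np.array([np.sin(t),-np.cos(t)])
    e=H+52*u+d*n-p0[:2]; print(th,d,(X@e/1000).round(3),(Y@e/1000).round(3),'turn',round(np.degrees(yaw)+180-th,0))
E
```

```text
8 24 -0.0 0.013 turn -0.0
8 13 -0.0 0.024 turn -0.0
14 13 -0.001 0.029 turn -6.0
20 13 -0.002 0.035 turn -12.0
26 13 -0.002 0.04 turn -18.0
32 13 -0.001 0.046 turn -24.0
38 13 0.0 0.051 turn -30.0
44 13 0.002 0.057 turn -36.0
50 13 0.004 0.062 turn -42.0
56 13 0.007 0.067 turn -48.0
62 13 0.011 0.071 turn -54.0
68 13 0.014 0.075 turn -60.0
74 13 0.019 0.079 turn -66.0
80 13 0.023 0.082 turn -72.0
86 13 0.028 0.085 turn -78.0
88 13 0.03 0.086 turn -80.0
91 13 0.032 0.087 turn -83.0
93 13 0.034 0.087 turn -85.0
88 40 0.003 0.081 turn -80.0
```

Request:
{"fn": "carry_out", "kwargs": {
  "series": [
    [0,0.013,0,0,0],
    [0,0.024,0,0,0],
    [-0.001,0.029,0,-6,0],
    [-0.002,0.035,0,-12,0],
    [-0.002,0.04,0,-18,0],
    [-0.001,0.046,0,-24,0],
    [0,0.051,0,-30,0],
    [0.002,0.057,0,-36,0],
    [0.004,0.062,0,-42,0],
    [0.007,0.067,0,-48,0],
    [0.011,0.071,0,-54,0],
    [0.014,0.075,0,-60,0],
    [0.019,0.079,0,-66,0],
    [0.023,0.082,0,-72,0],
    [0.028,0.085,0,-78,0],
    [0.028,0.085,0,-78,0],
    [0.028,0.085,0,-78,0]
  ]
}}

```text
t: 12.4
eef_pos: [480.2, 379.3, 217.0]
tcp_rot: [-3.139, 0.001, -1.64]
ft_force: [6.0, -3.6, -0.7]
opening: 0.003
grip_force: 3.0
```

The wrist force has risen, so the arm may be at its stop. I'll push a little more to confirm.

Request:
{"fn": "carry_out", "kwargs": {
  "series": [
    [0,0.001,0,0,0],
    [0,0.002,0,0,0],
    [0,0.003,0,0,0],
    [0,0.003,0,0,0]
  ]
}}

```text
t: 12.9
eef_pos: [478.9, 379.2, 217.2]
tcp_rot: [-3.135, 0.002, -1.64]
ft_force: [18.8, -7.3, -7.4]
opening: 0.002
grip_force: 9.1
```

The force climbed to 19 N with almost no movement, so it's on the stop. I'll back off, rise clear and look.

Request:
{"fn": "carry_out", "kwargs": {
  "series": [
    [0,-0.005,0,0,0],
    [0,-0.02,0,0,0],
    [0,-0.025,0,0,0],
    [0,-0.025,-0.04,0,0],
    [0,-0.025,-0.09,0,0],
    [0,-0.025,-0.14,0,0],
    [0.04,-0.025,-0.19,0,0],
    [0.08,0.02,-0.2,0,0],
    [0.08,0.07,-0.2,0,0],
    [0.08,0.12,-0.2,0,0],
    [0.08,0.12,-0.2,0,0],
    [0.08,0.12,-0.2,0,0]
  ]
}}

```text
t: 14.4
eef_pos: [351.8, 307.8, 417.1]
tcp_rot: [-3.141, 0.001, -1.64]
ft_force: [0.2, 0.8, 0.5]
opening: 0.004
grip_force: 0.0
```

```bash
python3 - <<'E'
from h import *
print(env.state()['eef_pos'],env.state()['ft_force'])
im,_=save('top','top4.png');s,_=save('side','side4.png')
for n,lo,hi in[('pink',(160,50,120),(178,160,255)),('blue',(100,90,80),(125,255,255)),('green',(45,90,60),(75,255,255))]:
    for st,c,p in blobs(im,lo,hi,(250,145,400,295)): print(n,c.round(1))
cv2.imwrite('pics/crop3.png',np.hstack([cv2.resize(im[130:310,140:400],None,fx=2,fy=2,interpolation=3)[:300],cv2.resize(s[170:270,180:270],(270,300),interpolation=3)])[:,:,::-1])
E
```

```text
[351.77467541 307.82091507 417.11747509] [0.22415736 0.76009704 0.4613949 ]
pink [355.2 271.8]
blue [267.5 240.3]
green [282.7 177.7]
```

View pics/crop3.png

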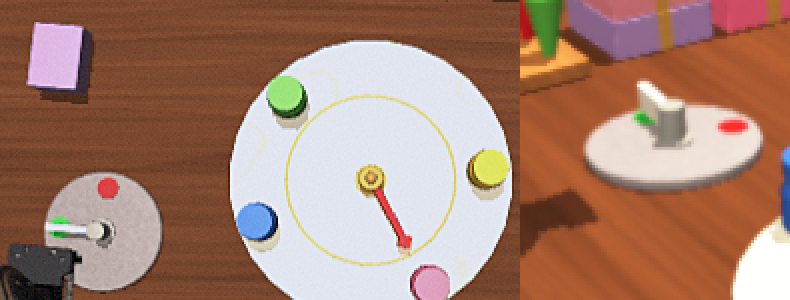

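The white arm lies over the green dot at about (60,229). The pointer is still on the pink jar, the jars haven't moved, and the gripper is clear.

```bash
python3 -c "
from cell import env
print(env.job_done())"
```

```text
the job is handed in; nothing more can be done
None
```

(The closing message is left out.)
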